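# Vacuum-fixture continuity sweep and board unload

## Task

Test the boards on the vacuum fixture: pull the red vacuum knob fully out, take the probe from its stand and sweep its tip slowly (about 3 cm a second) and lightly along the copper strip, touching it all the way from the red end round the corner to the green end, then hang the probe upright in its stand again and push the knob fully in. Only then move every board from the fixture into the blue tray, each lying flat on the tray floor, not on another board. Leave the other things on the bench alone.

Things in the scene. Friction and masses are not known exactly. Their poses are not given: they have to be found in the camera images.
- fixture: vacuum test fixture, fixed: dark plate 190 mm (x) by 220 mm (y). Origin: centre of its underside. Boards lie on its floor, 15 mm up, which spans x -87 to 75 mm, y -102 to 90 mm; aluminium lips 8 mm high bound it on the near (-x) and right (-y) sides, black ridges 14 mm high on the left (+y) and far (+x) sides; an L-shaped copper strip, 16 mm wide, top 31 mm up, lies on the ridges.
- seam0 (a point): point on the centre line of the strip's top, 10 mm from the red marker at its near end. The strip runs straight along the left side to the far left corner, then straight along the far side to the green marker at the right.
- seam1 (a point): same, middle of the left leg
- seam2 (a point): same, the corner of the L
- seam3 (a point): same, a third along the far leg
- seam4 (a point): same, two thirds along the far leg
- seam5 (a point): same, at its green end (9 mm from the green marker). Straight lines between seam0..seam5 in turn are the centre line.
- probe: test probe, 80 g, hanging in its stand. Origin: centre of the underside of its black collar (42 mm across, 4 mm thick), z up along the handle. Above the collar a round yellow handle with black bands, 22 mm across, up to z = 60 mm (grip it there); below it a black nose 18 mm across tapering to z = -42 mm, and a spring-loaded pin whose rounded tip is at z = -54 mm when free.
- probe_point (a point): lowest point of the probe's pin tip
- plunger (a joint): how far the probe's pin is pushed in, m: 0 free, 0.010 bottomed; spring about 0.2 N per mm after 0.4 N of preload
- stand_top (a point): the probe stand: an aluminium square tube 50 mm wide on a 90 mm square foot, fixed to the bench. This point is the centre of its open square mouth (30 x 30 mm), 75 mm above the bench. Parked, the probe's nose hangs down inside and its collar rests on the rim, so the probe's origin is at this point.
- knob (a joint): red pull knob on the front of the grey vacuum control box, m: 0 fully in, 0.025 fully out (end stop). It snaps over: a pull or push of about 5 to 8 N takes it past half-way (12.5 mm), then it jumps to the far end and stays; let go earlier it springs back.
- knob_grip (a point): centre of the knob's round red head, 34 mm across and 16 mm long, axis level, 60 mm above the bench. Its own -x axis is the direction in which it pulls out, roughly towards the robot. With the knob in, the head's centre stands 38 mm before the face of the box; shaft 10 mm across; the box top is 30 mm above the knob's axis.
- tray: blue open tray for passed boards, fixed to the bench, 158 mm (its x) by 190 mm (its y), 20 mm high, walls and floor 4 mm; four boards fit side by side, two by two, their axes along the tray's. Origin: centre of its underside.
- board1: green circuit board, 60 g, 48 mm (its x) by 72 mm (its y), 3 mm thick, with a finned aluminium heat sink on its centre: 24 mm (x) by 40 mm (y), top 32 mm above the board's underside; grip the heat sink, best across its x sides and above the ridges. Origin: centre of its underside. May be absent.
- board2: green circuit board, 60 g, 48 mm (its x) by 72 mm (its y), 3 mm thick, with a finned aluminium heat sink on its centre: 24 mm (x) by 40 mm (y), top 32 mm above the board's underside; grip the heat sink, best across its x sides and above the ridges. Origin: centre of its underside. May be absent.
- board3: green circuit board, 60 g, 48 mm (its x) by 72 mm (its y), 3 mm thick, with a finned aluminium heat sink on its centre: 24 mm (x) by 40 mm (y), top 32 mm above the board's underside; grip the heat sink, best across its x sides and above the ridges. Origin: centre of its underside. May be absent.
- board4: green circuit board, 60 g, 48 mm (its x) by 72 mm (its y), 3 mm thick, with a finned aluminium heat sink on its centre: 24 mm (x) by 40 mm (y), top 32 mm above the board's underside; grip the heat sink, best across its x sides and above the ridges. Origin: centre of its underside. May be absent.
- cleaner: white bottle, 48 mm across, 120 mm tall, red cap, standing; bystander, leave alone
- reel: steel-coloured solder spool lying flat, ring 70 mm across, 28 mm high; bystander, leave alone
- driver: screwdriver 160 mm long lying on the mat; bystander, leave alone
- tweezers: steel tweezers 126 mm long lying on the mat; bystander, leave alone
- pot: open white plastic pot 64 mm across, 45 mm tall; bystander, leave alone
- parts_case: closed orange case 70 x 100 x 35 mm; bystander, leave alone
Mind the look-alikes: they are no part of the job. Leave any brown or purple look-alike of the board3 alone.

How it is judged (in metres and radians):
On the way, in this order (a step that is already met when the one before it is completed fails the run):
1. vacuum knob pulled fully out, with all the boards on the fixture (value of joint knob above 0.021 m and x of board1 in the frame of fixture between -0.095 and 0.095 m and y of board1 in the frame of fixture between -0.11 and 0.11 m and height (world z) of each of board1, board2, board3, board4 below 0.03 m and x of board2 in the frame of fixture between -0.095 and 0.095 m and y of board2 in the frame of fixture between -0.11 and 0.11 m and x of board3 in the frame of fixture between -0.095 and 0.095 m and y of board3 in the frame of fixture between -0.11 and 0.11 m and x of board4 in the frame of fixture between -0.095 and 0.095 m and y of board4 in the frame of fixture between -0.11 and 0.11 m), for 0.2 s.
2. probe tip touching the copper strip at its red end, moving slowly (under 0.07 m/s) (horizontal distance between probe_point and seam0 below 0.009 m and contact force between probe and fixture above 0.1 N and linear speed of probe below 0.07 m/s), for 0.05 s.
3. probe tip touching the copper strip halfway along its left leg, moving slowly (under 0.07 m/s) (horizontal distance between probe_point and seam1 below 0.009 m and contact force between probe and fixture above 0.1 N and linear speed of probe below 0.07 m/s), for 0.05 s.
4. probe tip touching the copper strip at its corner, moving slowly (under 0.07 m/s) (horizontal distance between probe_point and seam2 below 0.009 m and contact force between probe and fixture above 0.1 N and linear speed of probe below 0.07 m/s), for 0.05 s.
5. probe tip touching the copper strip a third along its far leg, moving slowly (under 0.07 m/s) (horizontal distance between probe_point and seam3 below 0.009 m and contact force between probe and fixture above 0.1 N and linear speed of probe below 0.07 m/s), for 0.05 s.
6. probe tip touching the copper strip two thirds along its far leg, moving slowly (under 0.07 m/s) (horizontal distance between probe_point and seam4 below 0.009 m and contact force between probe and fixture above 0.1 N and linear speed of probe below 0.07 m/s), for 0.05 s.
7. probe tip touching the copper strip at its green end, moving slowly (under 0.07 m/s) (horizontal distance between probe_point and seam5 below 0.009 m and contact force between probe and fixture above 0.1 N and linear speed of probe below 0.07 m/s), for 0.05 s.
8. probe hanging upright in its stand again (horizontal distance between probe and stand_top below 0.012 m and distance between probe and stand_top below 0.014 m and angle between probe's own z axis and vertical below 0.15 rad and linear speed of probe below 0.02 m/s), for 0.2 s.
9. vacuum knob pushed fully in, with all the boards still on the fixture (value of joint knob below 0.004 m and x of board1 in the frame of fixture between -0.095 and 0.095 m and y of board1 in the frame of fixture between -0.11 and 0.11 m and height (world z) of each of board1, board2, board3, board4 below 0.03 m and x of board2 in the frame of fixture between -0.095 and 0.095 m and y of board2 in the frame of fixture between -0.11 and 0.11 m and x of board3 in the frame of fixture between -0.095 and 0.095 m and y of board3 in the frame of fixture between -0.11 and 0.11 m and x of board4 in the frame of fixture between -0.095 and 0.095 m and y of board4 in the frame of fixture between -0.11 and 0.11 m), for 0.2 s.
At the end, for the whole second after the job is handed in: The knob is fully in (within 4 mm), the probe hangs upright in its stand (collar within 12 mm of the centre of the mouth, tilt under 0.15 rad), and every board present lies flat on the tray floor (tilt under 0.15 rad, underside within 10 mm of the tray's underside level), all at rest (all of step 8 and value of joint knob below 0.004 m and x of board1 in the frame of tray between -0.06 and 0.06 m and y of board1 in the frame of tray between -0.07 and 0.07 m and z of each of board1, board2, board3, board4 in the frame of tray below 0.01 m and angle between each of board1, board2, board3, board4's own z axis and vertical below 0.15 rad and linear speed of each of board1, board2, board3, board4 below 0.02 m/s and x of board2 in the frame of tray between -0.06 and 0.06 m and y of board2 in the frame of tray between -0.07 and 0.07 m and x of board3 in the frame of tray between -0.06 and 0.06 m and y of board3 in the frame of tray between -0.07 and 0.07 m and x of board4 in the frame of tray between -0.06 and 0.06 m and y of board4 in the frame of tray between -0.07 and 0.07 m); the robot touches nothing.
It fails at once if a board lifted off the fixture while the vacuum knob is out (value of joint knob above 0.012 m and height (world z) of any of board1, board2, board3, board4 above 0.06 m).
It fails at once if probe pressed hard on the fixture (over 15 N) (contact force between probe and fixture above 15 N).
It fails at once if a bystander disturbed (moved over 40 mm) (distance of any of cleaner, reel, driver, tweezers, pot, parts_case from where it was at the start of the episode above 0.04 m).
Of board1, board2, board3, board4 only 3 to 4 are there at a start; the rules pass over those that are not, and their reading is None.
At some moment in a run one of board1, board2, board3, board4 may be knocked a few centimetres aside while the robot is not near it.
It also fails if it takes over 208 s, if anything falls off the work surface, if the arm or the gripper's body presses on something with over 40 N, if the wrist force passes 120 N, or if a joint passes its speed limit or range.

## Robot

A 6-joint arm with a two-finger parallel gripper is mounted at the origin on the work surface. World frame = base frame: x ahead of the robot, y to its left, z up, the work surface at z = 0. Lengths are in m, angles in degrees, forces in N, time in s.
With the tool pointing down it reaches from about 0.375 to 0.9 m from the base axis. Payload 3.1 kg.
Tool frame: the origin (TCP) lies at the very end of the fingers, on their centre line; the grasp point (between the pads) lies 19 mm behind it; z points along the fingers, y is the line along which they close (so a half turn about z gives the same grasp; the last joint's range is limited). The gripper opens to 87 mm and grips with 3 to 60 N. Pads are 19 mm wide; open, the fingers measure 117 mm over their backs; the gripper's body (75 mm by 190 mm) begins 51 mm behind the grasp point.
Start: joints at [54.116, 30.224, 82.088, -0, 67.689, -10.227], TCP at [0.271, 0.563, 0.223] pointing down, gripper open.
Joint ranges: [-176.69, 176.69], [-43.24, 126.21], [12.49, 139.97], [-82, 262], [0, 151.66], [-163.58, 163.58]. Speed limits (degrees/s): [159.86, 159.86, 180, 180, 180, 180].

## Interface

Orientations are given as a 3x3 rotation matrix whose columns are the frame's x, y, z axes.
In Python, from rig import bot, imaging gives the robot as it stands.
- The arm moves only by the tool drive_tool, never from a script. Its argument "deltas" is text: rows parted by semicolons, each of 5 numbers parted by spaces: the finger opening in mm, from 0 to 87, then the shift along the world's x, y, z in mm, then the turn about the world's z in rad. In form: jaw dx dy dz twist; .... A call has 1 to 12 rows; each row is the pose to reach, as a shift and turn from the pose commanded when the call began; what a row does not reach only later rows make up. A row lasts 1/10 s, in which the tool goes at most 50 mm and 8.59 degrees, less where a joint would pass 70% of its speed; a pose out of reach is approached as far as the arm can. A call with a gripper value outside its range is refused whole. The fingers move at their own pace and stop on an object; the grip force is fixed at half the most. Time passes only in rows, so rows that repeat a pose let the fingers close. It gives the time, the measured TCP pose, the force, the opening and the grip force at its end, in the units of the state.
- bot.read_state(): the state, without advancing time (a new reading comes with each control period).
- imaging.capture(name): name is "scene" or "top" or "wrist"; returns the picture (480x640x3 uint8, red, green, blue); there is no depth.
- imaging.camera_model(name): a dict with "fx", "fy", "cx", "cy" (pixels), "dist" ([k1, k2, p1, p2, k3] as OpenCV has them; the pictures are not rectified), "T" (4x4, takes a point from camera to world coordinates). Camera axes: x right, y down, z forward; pixel columns grow to the right and rows downward; lengths in m; the calibration is good to about 2 mm. A picture is of the moment at which its call begins: read the wrist's pose just before it. camera_model takes no time and is no camera call; for the wrist camera it gives the pose at the moment of the call.
- bot.hand_in(): hands the job in; it is judged then, once.
The state is a dict: "time_s": time; "joint_positions": joint angles; "qvel": joint speeds; "tau": joint torques, N m; "position": TCP position; "tcp_rot": TCP orientation; "force": force on the tool from outside, world axes, zero at the start; "moment": the same for the moment, N m; "opening": opening from 0.0 (shut) to 1.0 (fully open); "grasp_force": force on a finger pad.
Only numpy, scipy, OpenCV 4.12 (cv2) and the standard library are available. Lean on these libraries where they do the work, as an engineer would, in place of code of your own. Each camera call takes 0.05 s, during which the arm holds its last target. There are 200 camera calls.

## Working session

There is one attempt and no reset: what is moved stays moved. The work goes in short steps, Python scripts to look and compute and a tool call to move; the robot and the scene stay as the last step left them, time stands still between calls to the robot, and variables do not carry over. Pictures are saved under pics/ and viewed, at most 14 in all, crops included, and the job is handed in when it is done.

Besides the shell and the picture viewer there is one more tool, called in YAML: its name, and indented under it one key for each argument. drive_tool: Moves the arm, as the interface text tells. Its arguments: {"type":"object","properties":{"deltas":{"type":"string"}},"required":["deltas"]}

```bash
mkdir -p pics
python3 - <<'E'
from rig import bot, imaging
import cv2
for n in ("scene","top"):
    cv2.imwrite(f"pics/{n}0.png",imaging.capture(n)[:,:,::-1])
    m=imaging.camera_model(n); print(n,m)
s=bot.read_state(); print(s)
E
```

```text
scene {'fx': 454.5146468169099, 'fy': 454.5146468169099, 'cx': 322.6328727136539, 'cy': 242.3501619425105, 'dist': array([-0.04563509,  0.        ,  0.        ,  0.        ,  0.        ]), 'T': array([[ 7.96512831e-01,  4.25222365e-01, -4.29829326e-01,
         1.09597533e+00],
       [ 6.04621392e-01, -5.59551974e-01,  5.66863794e-01,
        -7.00011650e-01],
       [ 5.31315558e-04, -7.11398291e-01, -7.02788865e-01,
         9.62291260e-01],
       [ 0.00000000e+00,  0.00000000e+00,  0.00000000e+00,
         1.00000000e+00]])}
top {'fx': 452.47205071835583, 'fy': 452.47205071835583, 'cx': 321.23664181590345, 'cy': 237.81247460925871, 'dist': array([-0.06816684,  0.        ,  0.        ,  0.        ,  0.        ]), 'T': array([[-0.0132852 , -0.99222433,  0.12375131,  0.43336613],
       [-0.99977703,  0.01521283,  0.01464474, -0.02155867],
       [-0.01641347, -0.12352915, -0.99220519,  1.06828663],
       [ 0.        ,  0.        ,  0.        ,  1.        ]])}
{'time_s': 0.1, 'joint_positions': array([ 5.41162582e+01,  3.02728268e+01,  8.21468693e+01, -4.37103824e-03,
        6.76894725e+01, -1.02259397e+01]), 'qvel': array([ 0.05547159, -0.14006029, -0.20442771, -0.00140398,  0.01016894,
        0.08431562]), 'tau': array([ 1.68549118e-04, -4.40984845e+01, -1.77150106e+01,  6.34881458e-02,
        5.34319365e-02, -7.08937114e-05]), 'position': array([0.27021992, 0.56285425, 0.22169028]), 'tcp_rot': array([[-9.01408590e-01,  4.32968165e-01, -1.05962304e-03],
       [ 4.32969378e-01,  9.01407236e-01, -1.58509767e-03],
       [ 2.68855047e-04, -1.88760498e-03, -9.99998182e-01]]), 'force': array([ 0.11728655,  0.8962382 , -0.34357236]), 'moment': array([-0.00717772, -0.01979902, -0.00616234]), 'grasp_force': 0.0, 'opening': 1.0032109802857199}
```

View pics/top0.png

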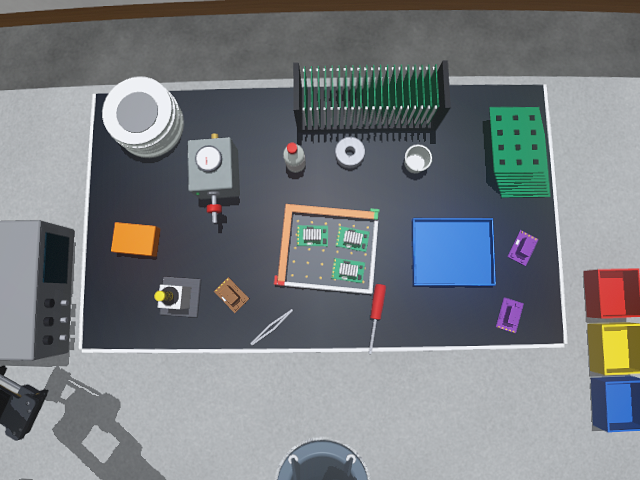

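View pics/scene0.png

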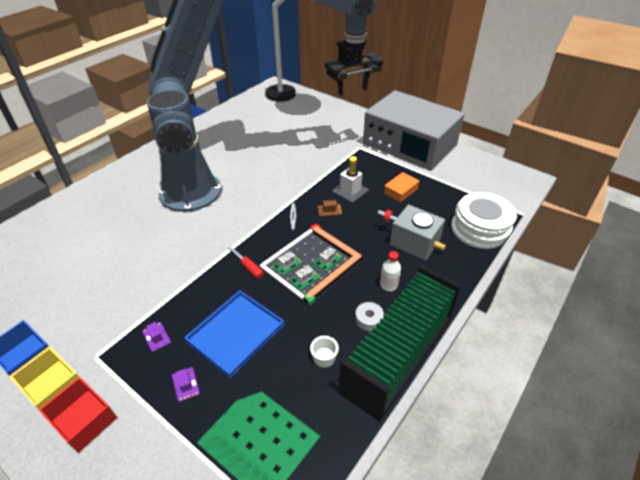

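The top view shows the fixture at about (330,250) with three boards, the tray at (454,252), the knob at (214,209), the probe at (165,296) and the reel, pot and cleaner behind. I'll take enlarged crops for exact pixels.

```bash
cat > h.py <<'E'
from rig import bot, imaging
import numpy as np, cv2
def model(n):
    m=imaging.camera_model(n); K=np.array([[m['fx'],0,m['cx']],[0,m['fy'],m['cy']],[0,0,1.]]); return K,np.array(m['dist'],float),np.array(m['T'])
def w(n,uv,z,mm=None):
    K,d,T=mm or model(n)
    p=cv2.undistortPoints(np.array(uv,float).reshape(-1,1,2),K,d).reshape(-1,2)
    r=np.c_[p,np.ones(len(p))]@T[:3,:3].T; o=T[:3,3]
    return o+r*((z-o[2])/r[:,2])[:,None]
def px(n,P,mm=None):
    K,d,T=mm or model(n); Ti=np.linalg.inv(T)
    return cv2.projectPoints(np.array(P,float).reshape(-1,1,3),cv2.Rodrigues(Ti[:3,:3])[0],Ti[:3,3],K,d)[0].reshape(-1,2)
def crop(img,x0,y0,x1,y1,f,step=10):
    c=cv2.resize(img[y0:y1,x0:x1,::-1],None,fx=f,fy=f,interpolation=cv2.INTER_CUBIC)
    for x in range(-(-x0//step)*step,x1,step): cv2.putText(c,str(x),(int((x-x0+.5)*f)-8,8),0,.3,(0,255,255),1); cv2.line(c,(int((x-x0+.5)*f),10),(int((x-x0+.5)*f),16),(0,255,255),1)
    for y in range(-(-y0//step)*step,y1,step): cv2.putText(c,str(y),(0,int((y-y0+.5)*f)+3),0,.3,(0,255,255),1); cv2.line(c,(20,int((y-y0+.5)*f)),(26,int((y-y0+.5)*f)),(0,255,255),1)
    return c
E
python3 - <<'E'
from h import *
im=cv2.imread('pics/top0.png')[:,:,::-1]
a=crop(im,268,198,388,300,4); b=crop(im,145,165,245,325,3.2)
c=np.zeros((max(a.shape[0],b.shape[0]),a.shape[1]+b.shape[1],3),np.uint8); c[:a.shape[0],:a.shape[1]]=a; c[:b.shape[0],a.shape[1]:]=b
cv2.imwrite('pics/c1.png',c); print(c.shape)
E
```

```text
(512, 800, 3)
```

View pics/c1.png

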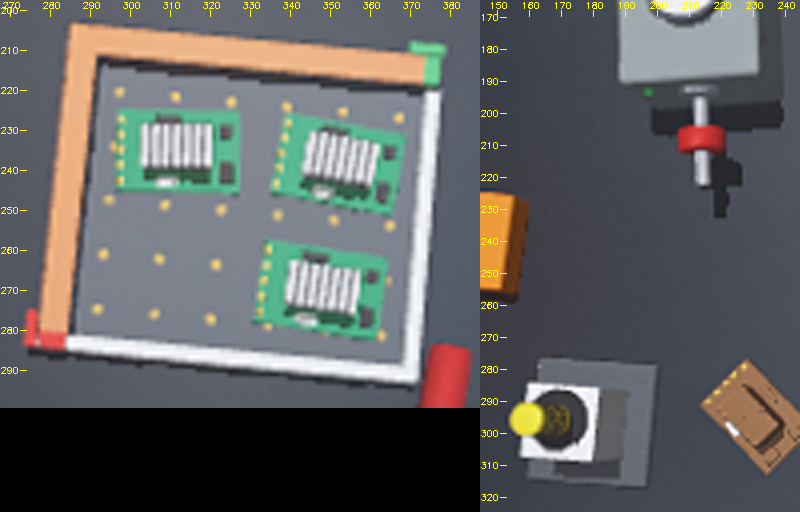

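Enlarged: fixture strip corner at (285,203), red marker near (278,280), green near (374,214). Three boards, with sinks at about (312,234), (353,236) and (348,270). Probe collar is at (169.5,296), knob head at (213.6,207.6).

Run:
```python
from h import *
np.set_printoptions(precision=4,suppress=True)
A=lambda p:[(x/4+267.5,y/4+197.5) for x,y in p]
B=lambda p:[((x-480)/3.2+144.5,y/3.2+164.5) for x,y in p]
print('strip outc,inc,greenT,greenB,redOut,redIn\n',w('top',A([(70,23),(95,57),(411,52),(427,84),(40,322),(65,332)]),.031)[:,:2])
print('green ctr red ctr',w('top',A([(428,62),(43,330)]),.031)[:,:2])
print('lip corner botR(z .023)',w('top',A([(419,382),(440,92)]),.023)[:,:2])
for n,p in dict(b1=[(142,122),(213,122),(213,168),(140,168)],b2=[(309,133),(380,145),(371,189),(304,178)],b3=[(289,260),(361,268),(356,313),(284,306)]).items(): 
    q=w('top',A(p),.047)[:,:2]; print(n,q.mean(0),np.degrees(np.arctan2(*(q[0]-q[1])[::-1])),np.degrees(np.arctan2(*(q[3]-q[2])[::-1])))
for n,p in dict(b1=[(121,108),(241,111),(240,193),(117,190)],b2=[(287,113),(404,134),(391,214),(272,193)],b3=[(268,241),(388,258),(382,340),(255,322)]).items():
    q=w('top',A(p),.018)[:,:2]; print(n,q.mean(0),np.degrees(np.arctan2(*(q[0]-q[1])[::-1])),np.linalg.norm(q[0]-q[1]),np.linalg.norm(q[1]-q[2]))
print('stand',w('top',B([(527,381),(600,388),(594,461),(519,454)]),.075)[:,:2], w('top',B([(557,420)]),.079)[:,:2])
print('knob',w('top',B([(701,138)]),.068)[:,:2],'shaft',w('top',B([(699,97),(703,185)]),.065)[:,:2],'box',w('top',B([(620,82),(758,74)]),.09)[:,:2])
im=cv2.imread('pics/top0.png'); hsv=cv2.cvtColor(im,cv2.COLOR_BGR2HSV)
m=cv2.inRange(hsv,(100,120,80),(125,255,255)); m[:,:390]=0;m[:,560:]=0
c=max(cv2.findContours(m,0,2)[0],key=cv2.contourArea); bx=cv2.boxPoints(cv2.minAreaRect(c)); q=w('top',bx,.02)[:,:2]
print('tray',bx,q,q.mean(0),np.linalg.norm(np.diff(q,axis=0),axis=1))
print(bot.read_state()['time_s'])
```

```text
strip outc,inc,greenT,greenB,redOut,redIn
 [[ 0.6455  0.0774]
 [ 0.625   0.0628]
 [ 0.625  -0.1211]
 [ 0.606  -0.1299]
 [ 0.4715  0.0952]
 [ 0.4656  0.0809]]
green ctr red ctr [[ 0.619  -0.1308]
 [ 0.4669  0.0935]]
lip corner botR(z .023) [[ 0.4344 -0.1214]
 [ 0.6025 -0.1382]]
b1 [0.5704 0.015 ] 89.0972976454204 89.12579049410469
b2 [ 0.5597 -0.0781] 79.4218979900166 79.73352560855855
b3 [ 0.4886 -0.0662] 82.79527759061304 83.61268368510487
b1 [0.5711 0.0145] 87.64240593092363 0.07053376573386812 0.04838554243746917
b2 [ 0.562  -0.0782] 78.81828799750879 0.06956693611975669 0.047712472231235904
b3 [ 0.4881 -0.0678] 81.05586500920721 0.07034224587373468 0.04759905155227225
stand [[0.4605 0.3541]
 [0.4552 0.3023]
 [0.4052 0.3056]
 [0.4103 0.3585]] [[0.4334 0.3307]]
knob [[0.6308 0.2362]] shaft [[0.6611 0.239 ]
 [0.5975 0.2349]] box [[0.6673 0.2886]
 [0.671  0.1913]]
tray [[412. 218.]
 [495. 218.]
 [495. 285.]
 [412. 285.]] [[ 0.6077 -0.2197]
 [ 0.6049 -0.4163]
 [ 0.4478 -0.407 ]
 [ 0.4513 -0.2139]] [ 0.5279 -0.3142] [0.1967 0.1573 0.1932]
0.1
```

drive_tool:
  deltas: "87 30 -27 0 0.05; 87 60 -54 0 0.1; 87 90 -82 0 0.15; 87 120 -110 0 0.2; 87 150 -138 0 0.25; 87 180 -165 0 0.3; 87 215 -195 -5 0.35; 87 250 -225 -10 0.4; 87 285 -260 -15 0.45; 87 315 -290 -20 0.5; 87 335 -327 -23 0.5; 87 335 -327 -23 0.5"

```text
time_s: 1.3
position: [0.6084, 0.2311, 0.1982]
tcp_rot: [[-0.999, -0.046, 0.0], [-0.046, 0.999, -0.002], [0.0, -0.002, -1.0]]
force: [-0.2, -0.3, 0.8]
opening: 1.0
grasp_force: 0.0
```

Run:
```python
from h import *
np.set_printoptions(precision=4,suppress=True)
s=bot.read_state(); m=model('wrist'); im=imaging.capture('wrist')
cv2.imwrite('pics/w1.png',im[:,:,::-1]); print(s['position'],s['tcp_rot'],m[2],px('wrist',[[.631,.236,.06],[.631,.236,.077]],m),m[0])
```

```text
[0.6084 0.2311 0.1982] [[-0.9989 -0.0461  0.    ]
 [-0.0461  0.9989 -0.0023]
 [ 0.0001 -0.0023 -1.    ]] [[-0.0463  0.9635  0.2635  0.5363]
 [ 0.9989  0.0456  0.0091  0.2273]
 [-0.0032  0.2637 -0.9646  0.3616]
 [ 0.      0.      0.      1.    ]] [[329.8764 260.433 ]
 [330.1581 267.0419]] [[387.4427   0.     323.4492]
 [  0.     387.4427 245.6194]
 [  0.       0.       1.    ]]
```

View pics/w1.png

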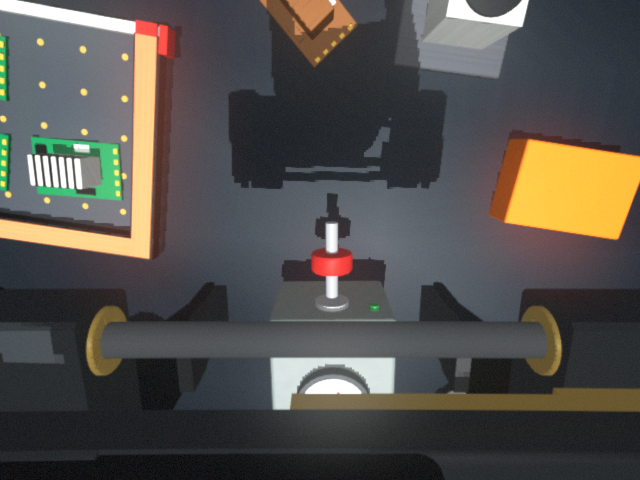

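The knob head is at (332,263), within 1 mm of my estimate. Descending now; I'll take fixture points from the same picture later.

drive_tool:
  deltas: "87 10 0 -20 0; 87 20 0 -45 0; 87 26 0 -70 0; 87 26 0 -95 0; 87 26 0 -115 0; 87 26 0 -135 0; 87 26 0 -150 0; 87 26 0 -155 0; 87 26 0 -155 0; 87 26 0 -155 0"

```text
time_s: 2.35
position: [0.6321, 0.2368, 0.0454]
tcp_rot: [[-0.999, -0.053, 0.002], [-0.053, 0.999, 0.0], [-0.002, 0.0, -1.0]]
force: [0.5, 1.2, -0.8]
opening: 1.003
grasp_force: 0.0
```

Run:
```python
from h import *
np.set_printoptions(precision=4,suppress=True)
K=np.array([[387.4427,0,323.4492],[0,387.4427,245.6194],[0,0,1]])
T=np.array([[-0.0463,0.9635,0.2635,0.5363],[0.9989,0.0456,0.0091,0.2273],[-0.0032,0.2637,-0.9646,0.3616],[0,0,0,1]])
d=model('wrist')[1]
print(w('',[(152,259),(131,237),(137,20),(158,24),(158,57),(136,35)],.031,(K,d,T))[:,:2])
print(w('',[(30,155),(78,155),(77,190),(31,186)],.047,(K,d,T))[:,:2])
print(w('',[(439,13),(517,27)],.075,(K,d,T))[:,:2], bot.read_state()['position'])
```

```text
[[0.6462 0.0785]
 [0.6267 0.0616]
 [0.4565 0.0813]
 [0.4583 0.0969]
 [0.4811 0.0952]
 [0.4667 0.0796]]
[[ 0.5595 -0.0029]
 [ 0.5576  0.0342]
 [ 0.5852  0.03  ]
 [ 0.5839 -0.0059]]
[[0.4537 0.2981]
 [0.4599 0.3501]] [0.6321 0.2368 0.0454]
```

drive_tool:
  deltas: "25 0 0 0 0; 25 0 0 0 0; 25 0 0 0 0; 25 0 0 0 0; 25 0 0 0 0; 25 -4 0 0 0; 25 -8 0 0 0; 25 -12 -1 0 0; 25 -16 -1 0 0; 25 -20 -1 0 0; 25 -24 -1 0 0; 25 -26 -1 0 0"

```text
time_s: 3.55
position: [0.6049, 0.2367, 0.0445]
tcp_rot: [[-0.999, -0.052, -0.0], [-0.052, 0.999, 0.002], [0.0, 0.002, -1.0]]
force: [-0.3, 5.6, -0.6]
opening: 0.376
grasp_force: 30.0
```

drive_tool:
  deltas: "87 0 0 0 0; 87 0 0 0 0; 87 0 0 0 0; 87 0 0 30 0; 87 0 0 70 0; 87 0 0 110 0; 87 -30 15 150 0; 87 -65 35 160 0; 87 -100 55 160 0; 87 -135 75 160 0; 87 -170 94 160 0; 87 -175 94 160 0"

```text
time_s: 4.75
position: [0.4258, 0.3301, 0.2046]
tcp_rot: [[-0.998, -0.056, -0.004], [-0.056, 0.998, -0.001], [0.004, -0.001, -1.0]]
force: [0.7, -0.5, -0.1]
opening: 1.003
grasp_force: 0.0
```

drive_tool:
  deltas: "87 0 0 0 0; 87 0 0 0 0; 87 0 0 0 0"

```text
time_s: 5.05
position: [0.4323, 0.3288, 0.2046]
tcp_rot: [[-0.999, -0.051, 0.001], [-0.051, 0.999, 0.0], [-0.001, 0.0, -1.0]]
force: [-0.9, 0.5, -0.5]
opening: 1.001
grasp_force: 0.0
```

Run:
```python
from h import *
np.set_printoptions(precision=4,suppress=True)
s=bot.read_state(); m=model('wrist'); im=imaging.capture('wrist'); t=imaging.capture('top')
np.savez('w2.npz',K=m[0],d=m[1],T=m[2])
v=im[:,:,::-1].copy(); k=cv2.resize(t[180:240,190:240,::-1],None,fx=3.2,fy=3.2); v[:k.shape[0],:k.shape[1]]=k
cv2.imwrite('pics/w2.png',v); print(s['position'],px('wrist',[[.4334,.3307,.079],[.4334,.3307,.135]],m))
```

```text
[0.4323 0.3288 0.2046] [[327.2344 238.3515]
 [327.9964 260.2969]]
```

View pics/w2.png

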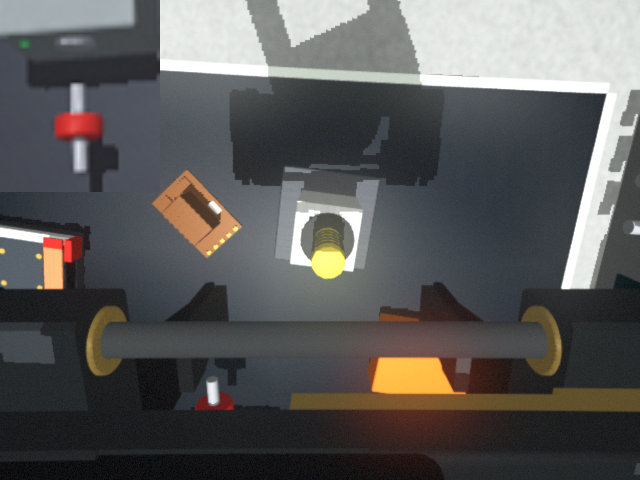

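The knob is out (inset: head moved about 25 mm). The probe handle top is at (328,262), as predicted. Grasping the probe.

drive_tool:
  deltas: "87 3 2 -20 0; 87 3 2 -45 0; 87 3 2 -70 0; 87 3 2 -95 0; 87 3 2 -110 0; 87 3 2 -117 0; 87 3 2 -117 0; 15 3 2 -117 0; 15 3 2 -117 0; 15 3 2 -117 0; 15 3 2 -117 0; 15 3 2 -117 0"

```text
time_s: 6.35
position: [0.4337, 0.3315, 0.088]
tcp_rot: [[-0.999, -0.052, 0.001], [-0.052, 0.999, 0.0], [-0.001, 0.0, -1.0]]
force: [0.2, -0.7, -0.2]
opening: 0.629
grasp_force: 0.0
```

drive_tool:
  deltas: "15 0 0 0 0; 15 0 0 0 0; 15 0 0 0 0"

```text
time_s: 6.65
position: [0.4335, 0.3314, 0.0875]
tcp_rot: [[-0.999, -0.052, -0.0], [-0.052, 0.999, -0.0], [0.0, -0.0, -1.0]]
force: [0.1, -0.2, 0.4]
opening: 0.355
grasp_force: 0.0
```

drive_tool:
  deltas: "15 0 0 0 0; 15 0 0 0 0; 15 0 0 0 0; 15 0 0 0 0; 15 0 0 0 0; 15 0 0 0 0"

```text
time_s: 7.25
position: [0.4335, 0.3314, 0.0875]
tcp_rot: [[-0.999, -0.052, -0.0], [-0.052, 0.999, -0.0], [0.0, -0.0, -1.0]]
force: [0.3, 0.9, -0.0]
opening: 0.248
grasp_force: 30.0
```

drive_tool:
  deltas: "15 0 0 15 0; 15 0 0 35 0; 15 0 0 60 0; 15 0 0 85 0; 15 0 0 100 0; 15 5 -30 100 0; 15 10 -65 100 0; 15 18 -105 100 0; 15 25 -145 100 0; 15 32 -185 100 0; 15 37 -220 100 0; 15 39 -244 100 0"

```text
time_s: 8.45
position: [0.4729, 0.0851, 0.1876]
tcp_rot: [[-0.999, -0.05, 0.0], [-0.05, 0.999, -0.001], [-0.0, -0.001, -1.0]]
force: [-0.8, 0.1, -1.6]
opening: 0.245
grasp_force: 30.0
```

drive_tool:
  deltas: "15 0 0 0 0; 15 0 0 -20 0; 15 0 0 -40 0; 15 0 0 -60 0; 15 0 0 -72 0; 15 0 0 -80 0; 15 0 0 -80 0; 15 0 0 -80 0"

```text
time_s: 9.25
position: [0.4728, 0.0878, 0.1078]
tcp_rot: [[-0.999, -0.053, 0.0], [-0.053, 0.999, 0.0], [-0.0, 0.0, -1.0]]
force: [1.1, -0.5, -1.1]
opening: 0.247
grasp_force: 30.0
```

Run:
```python
from h import *
np.set_printoptions(precision=4,suppress=True)
s=bot.read_state(); m=model('wrist'); im=imaging.capture('wrist')
np.savez('w3.npz',K=m[0],d=m[1],T=m[2])
R=np.array([[.9950,.1002],[-.1002,.9950]]); o=np.array([.5426,-.0202])
S=[(-80,100),(0,100),(85,100),(85,40),(85,-20),(85,-97)]
v=im[:,:,::-1].copy()
for p in S:
    q=px('wrist',[[*(o+R@np.array(p)/1000),.031]],m)[0]; cv2.circle(v,tuple(int(round(a)) for a in q),2,(255,0,0),-1)
cv2.imwrite('pics/w3.png',v); print(s['position'],s['force'])
```

```text
[0.4728 0.0878 0.1078] [ 1.1284 -0.5386 -1.1066]
```

View pics/w3.png

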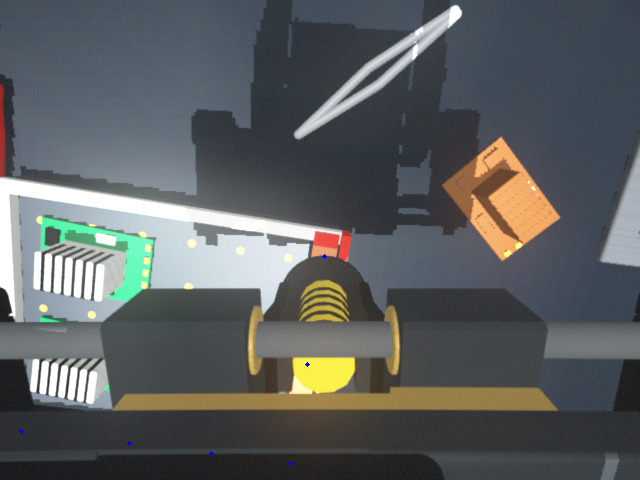

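The strip end and red marker are at (325,240). My start point (324,256) lies on the strip's centre line. Touching down and sweeping.

drive_tool:
  deltas: "15 0 0 -4 0; 15 0 0 -8 0; 15 0 0 -11 0; 15 0 0 -13 0; 15 0 0 -14 0; 15 0 0 -14 0; 15 0 0 -14 0; 15 3 0 -14 0; 15 6 -1 -14 0; 15 9 -1 -14 0; 15 12 -1 -14 0; 15 15 -1 -14 0"

```text
time_s: 10.5
position: [0.4878, 0.0864, 0.0935]
tcp_rot: [[-0.999, -0.052, -0.0], [-0.052, 0.999, -0.0], [0.0, -0.0, -1.0]]
force: [0.2, 0.1, 0.2]
opening: 0.251
grasp_force: 30.0
```

Run:
```python
from h import *
f=[]
for i in range(12): imaging.capture('wrist'); s=bot.read_state(); f.append(s['force'])
f=np.array(f);print(f.mean(0),f.std(0),s['position'])
```

```text
[ 0.36669244 -0.27285897  0.47328776] [0.64936806 0.39146718 0.68695686] [0.4876844  0.08635215 0.09360196]
```

Mean force matches a light touch (+0.47 N against −0.8 N hanging free). Sweeping on.

drive_tool:
  deltas: "15 3 -0.3 0 0; 15 6 -0.6 0 0; 15 9 -0.9 0 0; 15 12 -1.2 0 0; 15 15 -1.5 0 0; 15 18 -1.8 0 0; 15 21 -2.1 0 0; 15 24 -2.4 0 0; 15 27 -2.7 0 0; 15 30 -3 0 0; 15 33 -3.3 0 0; 15 36 -3.6 0 0"

```text
time_s: 12.3
position: [0.5238, 0.0827, 0.0936]
tcp_rot: [[-0.999, -0.052, 0.0], [-0.052, 0.999, -0.0], [-0.0, -0.0, -1.0]]
force: [-1.1, -0.2, 1.2]
opening: 0.246
grasp_force: 30.0
```

drive_tool:
  deltas: "15 3 -0.3 0 0; 15 6 -0.6 0 0; 15 9 -0.9 0 0; 15 12 -1.2 0 0; 15 15 -1.5 0 0; 15 18 -1.8 0 0; 15 21 -2.1 0 0; 15 24 -2.4 0 0; 15 27 -2.7 0 0; 15 30 -3 0 0; 15 33 -3.3 0 0; 15 36 -3.6 0 0"

```text
time_s: 13.5
position: [0.5598, 0.0792, 0.0935]
tcp_rot: [[-0.999, -0.052, 0.0], [-0.052, 0.999, -0.0], [-0.0, -0.0, -1.0]]
force: [-0.5, -1.0, 1.5]
opening: 0.244
grasp_force: 30.0
```

drive_tool:
  deltas: "15 3 -0.3 0 0; 15 6 -0.6 0 0; 15 9 -0.9 0 0; 15 12 -1.2 0 0; 15 15 -1.5 0 0; 15 18 -1.8 0 0; 15 21 -2.1 0 0; 15 24 -2.4 0 0; 15 27 -2.7 0 0; 15 30 -3 0 0; 15 33 -3.3 0 0; 15 36 -3.6 0 0"

```text
time_s: 14.7
position: [0.5958, 0.0756, 0.0935]
tcp_rot: [[-0.999, -0.052, -0.0], [-0.052, 0.999, 0.0], [0.0, 0.0, -1.0]]
force: [-1.7, -0.3, 0.4]
opening: 0.246
grasp_force: 30.0
```

drive_tool:
  deltas: "15 3 -0.3 0 0; 15 6 -0.6 0 0; 15 9 -0.9 0 0; 15 12 -1.2 0 0; 15 15 -1.5 0 0; 15 18 -1.8 0 0; 15 21 -2.1 0 0; 15 24 -2.4 0 0; 15 27 -2.7 0 0; 15 30 -3 0 0; 15 33 -3.3 0 0; 15 36 -3.6 0 0"

```text
time_s: 15.9
position: [0.6318, 0.072, 0.0936]
tcp_rot: [[-0.999, -0.052, 0.0], [-0.052, 0.999, 0.0], [-0.0, 0.0, -1.0]]
force: [-1.7, -0.9, 0.3]
opening: 0.247
grasp_force: 30.0
```

drive_tool:
  deltas: "15 2 -0.3 0 0; 15 4 -0.5 0 0; 15 5 -0.6 0 0; 15 5 -0.6 0 0; 15 5 -0.6 0 0"

```text
time_s: 16.4
position: [0.637, 0.0713, 0.0937]
tcp_rot: [[-0.999, -0.052, 0.001], [-0.052, 0.999, -0.0], [-0.001, -0.0, -1.0]]
force: [-0.5, -0.3, 0.5]
opening: 0.244
grasp_force: 30.0
```

Run:
```python
from h import *
np.set_printoptions(precision=4,suppress=True)
s=bot.read_state(); m=model('wrist'); im=imaging.capture('wrist'); t=imaging.capture('top')
v=im[:,:,::-1].copy(); k=cv2.resize(t[190:310,260:400,::-1],None,fx=2.2,fy=2.2); v[:k.shape[0],-k.shape[1]:]=k
cv2.imwrite('pics/w4.png',v); print(s['position'],s['force'])
R=np.array([[.9950,.1002],[-.1002,.9950]]); o=np.array([.5426,-.0202])
for p in [(85,-97),(85,-20),(85,92),(0,100)]: print(px('wrist',[[*(o+R@np.array(p)/1000),.031]],m))
```

```text
[0.637  0.0713 0.0937] [-0.5475 -0.315   0.4743]
[[ -9.4879 213.313 ]]
[[125.5238 233.0094]]
[[311.3476 260.2491]]
[[347.7482 117.4942]]
```

View pics/w4.png

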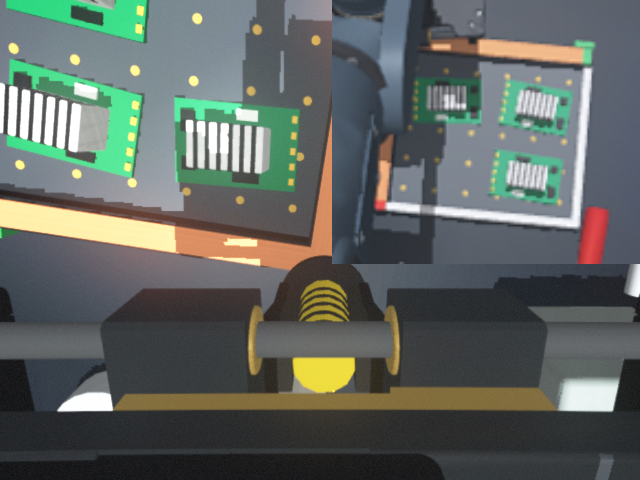

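The tip is on the corner and the strip centre lies as predicted (125,232). Sweeping the far leg.

drive_tool:
  deltas: "15 -0.3 -3 0 0; 15 -0.6 -6 0 0; 15 -0.9 -9 0 0; 15 -1.2 -12 0 0; 15 -1.5 -15 0 0; 15 -1.8 -18 0 0; 15 -2.1 -21 0 0; 15 -2.4 -24 0 0; 15 -2.7 -27 0 0; 15 -3 -30 0 0; 15 -3.3 -33 0 0; 15 -3.6 -36 0 0"

```text
time_s: 17.7
position: [0.6329, 0.0351, 0.0935]
tcp_rot: [[-0.999, -0.052, -0.0], [-0.052, 0.999, -0.0], [0.0, -0.0, -1.0]]
force: [0.9, 0.5, -0.7]
opening: 0.246
grasp_force: 30.0
```

drive_tool:
  deltas: "15 -0.3 -3 0 0; 15 -0.6 -6 0 0; 15 -0.9 -9 0 0; 15 -1.2 -12 0 0; 15 -1.5 -15 0 0; 15 -1.8 -18 0 0; 15 -2.1 -21 0 0; 15 -2.4 -24 0 0; 15 -2.7 -27 0 0; 15 -3 -30 0 0; 15 -3.3 -33 0 0; 15 -3.6 -36 0 0"

```text
time_s: 18.9
position: [0.6293, -0.0009, 0.0935]
tcp_rot: [[-0.999, -0.052, -0.0], [-0.052, 0.999, 0.0], [0.0, 0.0, -1.0]]
force: [0.5, 1.3, -0.1]
opening: 0.249
grasp_force: 30.0
```

drive_tool:
  deltas: "15 -0.3 -3 0 0; 15 -0.6 -6 0 0; 15 -0.9 -9 0 0; 15 -1.2 -12 0 0; 15 -1.5 -15 0 0; 15 -1.8 -18 0 0; 15 -2.1 -21 0 0; 15 -2.4 -24 0 0; 15 -2.7 -27 0 0; 15 -3 -30 0 0; 15 -3.3 -33 0 0; 15 -3.6 -36 0 0"

```text
time_s: 20.1
position: [0.6257, -0.0369, 0.0935]
tcp_rot: [[-0.999, -0.052, -0.0], [-0.052, 0.999, 0.0], [0.0, 0.0, -1.0]]
force: [0.5, 0.5, 0.8]
opening: 0.245
grasp_force: 30.0
```

drive_tool:
  deltas: "15 -0.3 -3 0 0; 15 -0.6 -6 0 0; 15 -0.9 -9 0 0; 15 -1.2 -12 0 0; 15 -1.5 -15 0 0; 15 -1.8 -18 0 0; 15 -2.1 -21 0 0; 15 -2.4 -24 0 0; 15 -2.7 -27 0 0; 15 -3 -30 0 0; 15 -3.3 -33 0 0; 15 -3.6 -36 0 0"

```text
time_s: 21.3
position: [0.6221, -0.0729, 0.0936]
tcp_rot: [[-0.999, -0.052, 0.0], [-0.052, 0.999, -0.0], [-0.0, -0.0, -1.0]]
force: [0.2, -0.2, 0.0]
opening: 0.245
grasp_force: 30.0
```

drive_tool:
  deltas: "15 -0.3 -3 0 0; 15 -0.6 -6 0 0; 15 -0.9 -9 0 0; 15 -1.2 -12 0 0; 15 -1.5 -15 0 0; 15 -1.8 -18 0 0; 15 -2.1 -21 0 0; 15 -2.4 -24 0 0; 15 -2.7 -27 0 0; 15 -3 -30 0 0; 15 -3.3 -33 0 0; 15 -3.6 -36 0 0"

```text
time_s: 22.5
position: [0.6185, -0.1088, 0.0935]
tcp_rot: [[-0.999, -0.052, -0.0], [-0.052, 0.999, 0.0], [0.0, 0.0, -1.0]]
force: [0.3, 1.6, 0.0]
opening: 0.245
grasp_force: 30.0
```

Run:
```python
from h import *
np.set_printoptions(precision=4,suppress=True)
s=bot.read_state(); m=model('wrist'); im=imaging.capture('wrist')
v=im[:,:,::-1].copy()
R=np.array([[.9950,.1002],[-.1002,.9950]]); o=np.array([.5426,-.0202])
for p in [(85,-97),(85,-80),(85,-60)]:
    q=px('wrist',[[*(o+R@np.array(p)/1000),.031]],m)[0]; cv2.circle(v,tuple(int(round(a)) for a in q),2,(255,0,0),-1)
cv2.imwrite('pics/w5.png',v[120:330,180:480]); print(s['position'],s['force'])
```

```text
[ 0.6185 -0.1088  0.0935] [0.2844 1.5625 0.0297]
```

View pics/w5.png

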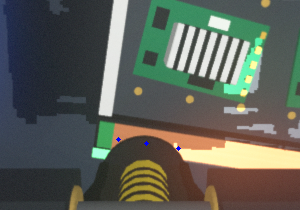

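The green marker begins at crop x≈115, just past my end point (118,139). Finishing the sweep and lifting.

drive_tool:
  deltas: "15 -0.3 -3 0 0; 15 -0.6 -6 0 0; 15 -0.9 -9 0 0; 15 -1.1 -11 0 0; 15 -1.3 -13 0 0; 15 -1.3 -13 0 0; 15 -1.3 -13 0 0; 15 -1.3 -13 5 0; 15 -1.3 -13 15 0; 15 -1.3 -13 35 0; 15 -1.3 -13 65 0; 15 -1.3 -13 95 0"

```text
time_s: 23.75
position: [0.6168, -0.1212, 0.1897]
tcp_rot: [[-0.999, -0.052, -0.001], [-0.052, 0.999, 0.001], [0.001, 0.001, -1.0]]
force: [-0.1, -0.7, -1.2]
opening: 0.245
grasp_force: 30.0
```

drive_tool:
  deltas: "15 -10 25 0 0; 15 -25 60 0 0; 15 -41 100 0 0; 15 -57 140 0 0; 15 -73 180 0 0; 15 -90 220 0 0; 15 -106 260 0 0; 15 -122 300 0 0; 15 -138 340 0 0; 15 -155 380 0 0; 15 -170 420 0 0; 15 -180 443 0 0"

```text
time_s: 24.95
position: [0.4358, 0.3242, 0.1895]
tcp_rot: [[-0.999, -0.055, 0.001], [-0.055, 0.999, 0.001], [-0.001, 0.001, -1.0]]
force: [1.2, 0.6, -0.8]
opening: 0.246
grasp_force: 30.0
```

drive_tool:
  deltas: "15 -3.7 10 0 0; 15 -3.7 10 0 0; 15 -3.7 10 -15 0; 15 -3.7 10 -30 0; 15 -3.7 10 -45 0; 15 -3.7 10 -60 0; 15 -3.7 10 -72 0; 15 -3.7 10 -84 0; 15 -3.7 10 -94 0; 15 -3.7 10 -100 0; 15 -3.7 10 -100 0; 15 -3.7 10 -100 0"

```text
time_s: 26.15
position: [0.4338, 0.3315, 0.0886]
tcp_rot: [[-0.999, -0.052, 0.0], [-0.052, 0.999, 0.0], [-0.0, 0.0, -1.0]]
force: [-0.0, 0.0, -1.3]
opening: 0.246
grasp_force: 30.0
```

Back in the stand with no side force. Releasing, then lifting and viewing.

drive_tool:
  deltas: "15 0 0 -1 0; 30 0 0 -1 0; 45 0 0 -1 0; 60 0 0 -1 0; 87 0 0 -1 0; 87 0 0 -1 0; 87 0 0 -1 0; 87 0 0 -1 0; 87 0 0 20 0; 87 0 0 50 0; 87 0 0 85 0; 87 0 0 117 0"

```text
time_s: 27.35
position: [0.4334, 0.3313, 0.2068]
tcp_rot: [[-0.999, -0.052, -0.0], [-0.052, 0.999, -0.0], [0.0, -0.0, -1.0]]
force: [0.1, 0.2, -0.4]
opening: 0.994
grasp_force: 0.0
```

drive_tool:
  deltas: "87 20 -10 0 0; 87 50 -25 0 0; 87 85 -45 0 0; 87 120 -65 0 0; 87 150 -80 0 0; 87 168 -94 0 0; 87 168 -94 0 0; 87 168 -94 0 0"

```text
time_s: 28.15
position: [0.6009, 0.2372, 0.205]
tcp_rot: [[-0.999, -0.051, -0.002], [-0.051, 0.999, 0.0], [0.002, 0.0, -1.0]]
force: [0.3, -0.5, -1.0]
opening: 1.002
grasp_force: 0.0
```

Run:
```python
from h import *
s=bot.read_state(); m=model('wrist'); im=imaging.capture('wrist'); t=imaging.capture('top')
v=im[:,:,::-1].copy(); k=cv2.resize(t[180:330,130:280,::-1],None,fx=2,fy=2); v[-300:,:300]=k
k=cv2.resize(t[195:305,270:395,::-1],None,fx=2,fy=2); v[-220:,-250:]=k
cv2.imwrite('pics/w6.png',v); print(s['position'],px('wrist',[[.606,.236,.06],[.434,.331,.079],[.434,.331,.135]],m))
```

```text
[0.60088326 0.2371981  0.20502503] [[322.98572043 237.60696963]
 [481.76381889  -3.63960553]
 [525.06657774 -43.27683979]]
```

View pics/w6.png

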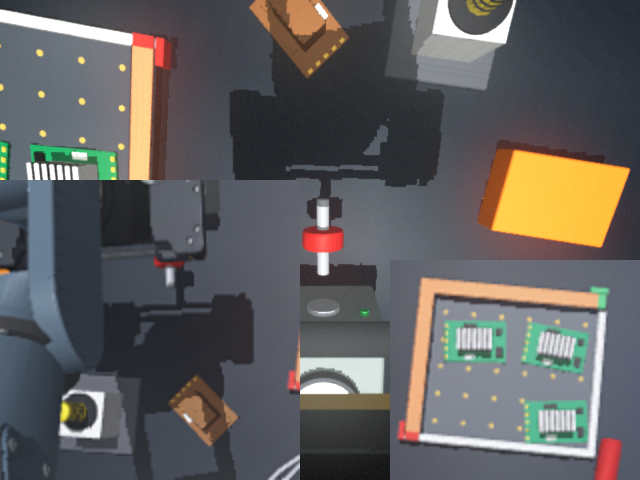

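The probe hangs upright, the knob head is at (323,239) as predicted, and the lower right board has been nudged (I'll re-measure it). Pushing the knob in.

drive_tool:
  deltas: "87 4 0 -20 0; 87 4 0 -50 0; 87 4 0 -80 0; 87 4 0 -110 0; 87 4 0 -140 0; 87 4 0 -155 0; 87 4 0 -160 0; 87 4 0 -160 0; 25 4 0 -160 0; 25 4 0 -160 0; 25 4 0 -160 0; 25 4 0 -160 0"

```text
time_s: 29.45
position: [0.6061, 0.2374, 0.0464]
tcp_rot: [[-0.999, -0.052, 0.001], [-0.052, 0.999, 0.0], [-0.001, 0.0, -1.0]]
force: [0.1, -0.0, 0.6]
opening: 0.723
grasp_force: 0.0
```

drive_tool:
  deltas: "25 0 0 0 0; 25 0 0 0 0; 25 0 0 0 0; 25 4 0 0 0; 25 8 0 0 0; 25 12 0.5 0 0; 25 16 1 0 0; 25 20 1 0 0; 25 24 1 0 0; 25 26 1 0 0; 25 26 1 0 0; 25 26 1 0 0"

```text
time_s: 30.65
position: [0.6317, 0.2383, 0.0454]
tcp_rot: [[-0.999, -0.052, 0.0], [-0.052, 0.999, -0.0], [-0.0, -0.0, -1.0]]
force: [-0.2, -1.8, -1.9]
opening: 0.38
grasp_force: 30.0
```

drive_tool:
  deltas: "87 0 0 0 0; 87 0 0 0 0; 87 0 0 0 0; 87 0 0 0 0; 87 0 0 20 0; 87 0 0 50 0; 87 0 0 85 0; 87 0 0 120 0; 87 -30 -40 145 0; 87 -60 -80 145 0; 87 -80 -120 145 0; 87 -85 -165 145 0"

```text
time_s: 31.85
position: [0.5432, 0.0731, 0.1911]
tcp_rot: [[-0.999, -0.054, -0.002], [-0.054, 0.999, 0.0], [0.002, 0.001, -1.0]]
force: [0.8, 0.2, 0.5]
opening: 1.0
grasp_force: 0.0
```

drive_tool:
  deltas: "87 -10 -40 5 0; 87 -35 -80 5 0; 87 -55 -105 5 0; 87 -55 -110 5 0; 87 -55 -110 5 0; 87 -55 -110 5 0"

```text
time_s: 32.45
position: [0.4927, -0.0361, 0.1959]
tcp_rot: [[-0.999, -0.052, 0.002], [-0.052, 0.999, 0.0], [-0.002, -0.0, -1.0]]
force: [0.8, -0.1, -0.1]
opening: 1.003
grasp_force: 0.0
```

Run:
```python
from h import *
np.set_printoptions(precision=4,suppress=True)
s=bot.read_state(); m=model('wrist'); im=imaging.capture('wrist'); t=imaging.capture('top')
np.savez('w7.npz',K=m[0],d=m[1],T=m[2])
v=np.zeros((600,640,3),np.uint8); v[120:]=im[:,:,::-1]; k=cv2.resize(t[170:230,180:250,::-1],None,fx=2,fy=2); v[:120,:140]=k
cv2.imwrite('pics/w7.png',v); print(s['position'],s['force'],s['time_s'])
```

```text
[ 0.4927 -0.0361  0.1959] [ 0.7618 -0.1251 -0.0876] 32.45
```

View pics/w7.png

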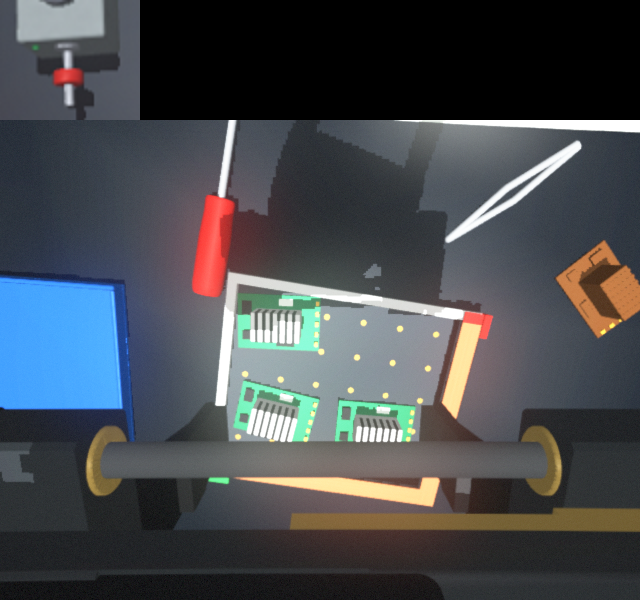

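The knob is in again (inset head at its original place). Board 3 now sits at canvas (278,322). Computing the board 3 and tray poses precisely, plus a check that boards 1 and 2 haven't moved.

Run:
```python
from h import *
np.set_printoptions(precision=4,suppress=True)
z=np.load('w7.npz'); m=(z['K'],z['d'],z['T'])
def brd(c,yaw,h):
    R=np.array([[np.cos(yaw),-np.sin(yaw)],[np.sin(yaw),np.cos(yaw)]])
    return [[*(np.array(c)+R@np.array(p)),h] for p in [(-.024,-.036),(.024,-.036),(.024,.036),(-.024,.036)]]
q=w('',[(237,173),(321,178),(319,231),(237,229)],.018,m)[:,:2]; print('b3',q,q.mean(0))
q=w('',[(237,173+120-120),],.018,m)
im=cv2.imread('pics/w7.png')[120:]
hsv=cv2.cvtColor(im,cv2.COLOR_BGR2HSV); g=cv2.inRange(hsv,(65,120,60),(85,255,255))
# fill each board blob -> board rectangle (wrist, board3 only)
r=g.copy(); r[240:]=0; r=cv2.morphologyEx(r,cv2.MORPH_CLOSE,np.ones((9,9)))
c=max(cv2.findContours(r,0,2)[0],key=cv2.contourArea); print(c.reshape(-1,2).min(0),c.reshape(-1,2).max(0))
P=w('',c.reshape(-1,2),.018,m)[:,:2]; rr=cv2.minAreaRect((P*1000).astype(np.float32)); print('b3 fit',rr)
# top view boards/tray
t=imaging.capture('top')[:,:,::-1]; cv2.imwrite('t8.png',t); t0=cv2.imread('pics/top0.png')
for nm,I in(('t0',t0),('now',t)):
    h=cv2.cvtColor(I,cv2.COLOR_BGR2HSV); g=cv2.inRange(h,(65,100,60),(88,255,255)); g[:,:285]=0; g[:,375:]=0; g[:215]=0; g[290:]=0
    g=cv2.morphologyEx(g,cv2.MORPH_CLOSE,np.ones((5,5)))
    for c in cv2.findContours(g,0,2)[0]:
        if cv2.contourArea(c)>150:
            P=w('top',c.reshape(-1,2),.018)[:,:2]; print(nm,cv2.minAreaRect((P*1000).astype(np.float32)))
h=cv2.cvtColor(t0,cv2.COLOR_BGR2HSV); g=cv2.inRange(h,(100,120,60),(125,255,255)); g[:,:390]=0; g[:,560:]=0
c=max(cv2.findContours(g,0,2)[0],key=cv2.contourArea)
P=w('top',c.reshape(-1,2),.02)[:,:2]; print('tray',cv2.minAreaRect((P*1000).astype(np.float32)))
```

```text
b3 [[ 0.4529 -0.1145]
 [ 0.4533 -0.0415]
 [ 0.5007 -0.0409]
 [ 0.5027 -0.1148]] [ 0.4774 -0.0779]
[281 175] [319 204]
b3 fit ((457.5491027832031, -57.81946563720703), (30.977275848388672, 23.30552864074707), 41.50981140136719)
t0 ((488.08056640625, -66.7623291015625), (70.97489929199219, 48.4145393371582), 79.9003677368164)
t0 ((561.0759887695312, -78.54463195800781), (70.7270278930664, 48.7685546875), 78.3722915649414)
t0 ((570.2904663085938, 15.053306579589844), (70.88114166259766, 47.4722900390625), 87.1560287475586)
tray ((525.8396606445312, -312.93780517578125), (193.99342346191406, 161.7450408935547), 88.96803283691406)
```

drive_tool:
  deltas: "87 -2 -5 0 -0.14; 87 -4 -10 0 -0.28; 87 -6 -15 0 -0.42; 80 -8 -20 0 -0.56; 75 -10 -25 0 -0.70; 70 -12 -30 0 -0.84; 65 -15 -35 0 -0.98; 60 -15 -41 0 -1.12; 55 -15 -41 -10 -1.26; 50 -15 -41 -30 -1.40; 50 -15 -41 -55 -1.54; 50 -15 -41 -80 -1.614"

```text
time_s: 33.8
position: [0.4776, -0.077, 0.1149]
tcp_rot: [[-0.007, 1.0, 0.002], [1.0, 0.007, -0.001], [-0.001, 0.002, -1.0]]
force: [-0.1, 0.4, 0.3]
opening: 0.585
grasp_force: 0.0
```

drive_tool:
  deltas: "50 0 0 0 0; 50 0 0 -20 0; 50 0 0 -40 0; 50 0 0 -60 0; 50 0 0 -75 0; 50 0 0 -82 0; 50 0 0 -82 0; 50 0 0 -82 0"

```text
time_s: 34.6
position: [0.4773, -0.0777, 0.0343]
tcp_rot: [[-0.01, 1.0, 0.001], [1.0, 0.01, -0.001], [-0.001, 0.001, -1.0]]
force: [0.2, 0.7, -0.5]
opening: 0.577
grasp_force: 0.0
```

drive_tool:
  deltas: "10 0 0 0 0; 10 0 0 0 0; 10 0 0 0 0; 10 0 0 0 0; 10 0 0 0 0; 10 0 0 0 0; 10 0 0 0 0; 10 0 0 0 0"

```text
time_s: 35.4
position: [0.4767, -0.0777, 0.0338]
tcp_rot: [[-0.009, 1.0, 0.0], [1.0, 0.009, -0.0], [-0.0, 0.0, -1.0]]
force: [-0.6, 0.3, 5.4]
opening: 0.272
grasp_force: 30.0
```

drive_tool:
  deltas: "10 0 0 5 0; 10 0 0 15 0; 10 0 0 35 0; 10 0 0 60 0; 10 0 0 85 0; 10 2 -20 90 -0.01; 10 5 -50 90 -0.02; 10 8 -85 90 -0.026; 10 11 -120 90 -0.026; 10 14 -155 90 -0.026; 10 16 -180 90 -0.026; 10 17 -190 90 -0.026"

```text
time_s: 36.6
position: [0.4939, -0.2704, 0.1241]
tcp_rot: [[0.019, 1.0, 0.001], [1.0, -0.019, -0.002], [-0.002, 0.001, -1.0]]
force: [0.5, 0.5, -1.4]
opening: 0.276
grasp_force: 30.0
```

drive_tool:
  deltas: "10 0 0 0 0; 10 0 0 0 0; 10 0 0 -20 0; 10 0 0 -40 0; 10 0 0 -60 0; 10 0 0 -75 0; 10 0 0 -88 0; 10 0 0 -94 0; 10 0 0 -98 0; 10 0 0 -100 0; 10 0 0 -100 0; 10 0 0 -100 0"

```text
time_s: 37.8
position: [0.4939, -0.2679, 0.0241]
tcp_rot: [[0.017, 1.0, 0.001], [1.0, -0.017, -0.001], [-0.001, 0.001, -1.0]]
force: [-0.3, -0.3, -0.2]
opening: 0.273
grasp_force: 30.0
```

drive_tool:
  deltas: "10 0 0 -1 0; 40 0 0 -1 0; 40 0 0 -1 0; 40 0 0 -1 0; 40 0 0 -1 0; 40 0 0 20 0; 50 0 0 60 0; 50 0 0 100 0; 50 0 0 140 0; 50 5 30 160 0; 50 15 70 160 0; 50 25 110 160 0"

```text
time_s: 39.0
position: [0.5191, -0.1572, 0.1849]
tcp_rot: [[0.019, 1.0, 0.002], [1.0, -0.019, -0.001], [-0.001, 0.002, -1.0]]
force: [0.7, -0.5, 0.1]
opening: 0.573
grasp_force: 0.0
```

drive_tool:
  deltas: "50 10 40 0 -0.01; 50 25 80 0 -0.02; 50 40 120 0 -0.026; 50 51 160 0 -0.026; 50 51 173 0 -0.026; 50 51 173 0 -0.026; 50 51 173 0 -0.026"

```text
time_s: 39.7
position: [0.5691, 0.0147, 0.1834]
tcp_rot: [[0.043, 0.999, -0.001], [0.999, -0.043, -0.001], [-0.001, -0.001, -1.0]]
force: [1.7, -0.8, -0.2]
opening: 0.577
grasp_force: 0.0
```

Run:
```python
from h import *
np.set_printoptions(precision=4,suppress=True)
s=bot.read_state(); m=model('wrist'); im=imaging.capture('wrist'); t=imaging.capture('top')
np.savez('w8.npz',K=m[0],d=m[1],T=m[2])
v=np.zeros((600,800,3),np.uint8); v[:480,:640]=im[:,:,::-1]; k=cv2.resize(t[200:300,400:510,::-1],None,fx=2,fy=2); v[-200:,-220:]=k
k=cv2.resize(t[195:305,270:395,::-1],None,fx=2,fy=2);v[-220:,:250]=k
def brd(c,a,h,sx,sy):
    a=np.radians(a);R=np.array([[np.cos(a),-np.sin(a)],[np.sin(a),np.cos(a)]])
    return [[*(np.array(c)+R@np.array(p)),h] for p in [(-sx,-sy),(sx,-sy),(sx,sy),(-sx,sy)]]
for c,a in(((.5705,.015),-2.5),((.561,-.0784),-11)):
    for h,sx,sy in((.018,.024,.036),(.047,.012,.02)):
        cv2.polylines(v,[np.round(px('wrist',brd(c,a,h,sx,sy),m)).astype(int).reshape(-1,1,2)],True,(0,0,255),1)
cv2.imwrite('pics/w8.png',v); print(s['position'],s['tcp_rot'])
```

```text
[0.5691 0.0147 0.1834] [[ 0.0425  0.9991 -0.0007]
 [ 0.9991 -0.0425 -0.0007]
 [-0.0007 -0.0007 -1.    ]]
```

View pics/w8.png

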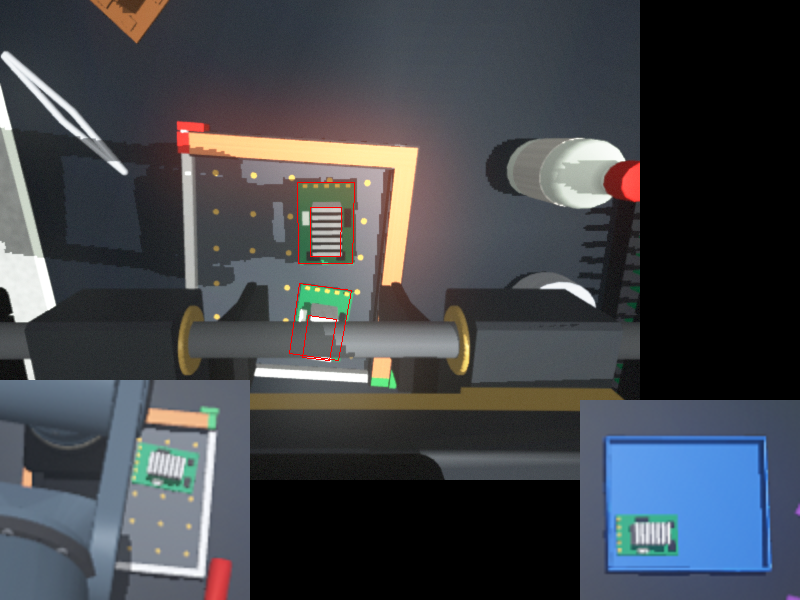

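Overlays match both boards, and board 3 lies flat in the tray corner as planned. Fetching board 1.

drive_tool:
  deltas: "50 0 0 -20 0; 50 0 0 -50 0; 50 0 0 -80 0; 50 0 0 -110 0; 50 0 0 -135 0; 50 0 0 -147 0; 50 0 0 -150 0; 50 0 0 -150 0; 10 0 0 -150 0; 10 0 0 -150 0; 10 0 0 -150 0; 10 0 0 -150 0"

```text
time_s: 41.0
position: [0.57, 0.0154, 0.0342]
tcp_rot: [[0.043, 0.999, 0.001], [0.999, -0.043, -0.0], [-0.0, 0.001, -1.0]]
force: [0.4, 0.1, -0.1]
opening: 0.3
grasp_force: 0.3
```

drive_tool:
  deltas: "10 0 0 0 0; 10 0 0 0 0; 10 0 0 0 0; 10 0 0 0 0"

```text
time_s: 41.4
position: [0.57, 0.0154, 0.0342]
tcp_rot: [[0.043, 0.999, 0.001], [0.999, -0.043, -0.0], [-0.0, 0.001, -1.0]]
force: [-1.1, 0.2, 5.9]
opening: 0.271
grasp_force: 30.0
```

drive_tool:
  deltas: "10 0 0 5 0; 10 0 0 20 0; 10 0 0 45 0; 10 0 0 75 0; 10 0 -20 90 0.01; 10 -2 -55 90 0.026; 10 -3 -95 90 0.026; 10 -5 -135 90 0.026; 10 -7 -175 90 0.026; 10 -8 -215 90 0.026; 10 -9 -255 90 0.026; 10 -10 -285 90 0.026"

```text
time_s: 42.6
position: [0.559, -0.2721, 0.1232]
tcp_rot: [[0.018, 1.0, -0.0], [1.0, -0.018, -0.0], [-0.0, -0.0, -1.0]]
force: [-0.0, 0.5, -0.6]
opening: 0.272
grasp_force: 30.0
```

drive_tool:
  deltas: "10 0 0 0 0; 10 0 0 0 0; 10 0 0 -25 0; 10 0 0 -50 0; 10 0 0 -70 0; 10 0 0 -85 0; 10 0 0 -93 0; 10 0 0 -98 0; 10 0 0 -101 0; 10 0 0 -101 0; 40 0 0 -101 0; 40 0 0 -101 0"

```text
time_s: 43.8
position: [0.56, -0.27, 0.0232]
tcp_rot: [[0.017, 1.0, 0.001], [1.0, -0.017, -0.001], [-0.001, 0.001, -1.0]]
force: [-0.1, 0.2, -0.9]
opening: 0.381
grasp_force: 0.0
```

drive_tool:
  deltas: "40 0 0 0 0; 40 0 0 0 0; 40 0 0 20 0; 50 0 0 50 0; 50 0 0 85 -0.04; 50 0 25 110 -0.08; 50 0 60 110 -0.12; 50 0 100 110 -0.175; 50 1 140 110 -0.175; 50 1 175 110 -0.175; 50 1 191 110 -0.175; 50 1 191 110 -0.175"

```text
time_s: 45.0
position: [0.5602, -0.0768, 0.1326]
tcp_rot: [[0.188, 0.982, -0.001], [0.982, -0.188, 0.0], [0.0, -0.001, -1.0]]
force: [-0.6, -0.4, -0.4]
opening: 0.573
grasp_force: 0.0
```

drive_tool:
  deltas: "50 0 0 0 0; 50 0 0 -25 0; 50 0 0 -50 0; 50 0 0 -75 0; 50 0 0 -92 0; 50 0 0 -99 0; 50 0 0 -99 0; 10 0 0 -99 0; 10 0 0 -99 0; 10 0 0 -99 0; 10 0 0 -99 0; 10 0 0 -99 0"

```text
time_s: 46.2
position: [0.5611, -0.0787, 0.0343]
tcp_rot: [[0.191, 0.982, 0.001], [0.982, -0.191, -0.001], [-0.0, 0.002, -1.0]]
force: [-0.4, -0.7, 3.1]
opening: 0.271
grasp_force: 30.0
```

drive_tool:
  deltas: "10 0 0 0 0; 10 0 0 0 0; 10 0 0 0 0; 10 0 0 0 0"

```text
time_s: 46.6
position: [0.5611, -0.0787, 0.0342]
tcp_rot: [[0.191, 0.982, 0.001], [0.982, -0.191, -0.0], [-0.0, 0.001, -1.0]]
force: [-0.5, -0.2, 5.8]
opening: 0.272
grasp_force: 30.0
```

drive_tool:
  deltas: "10 0 0 5 0; 10 0 0 20 0; 10 0 0 45 0; 10 0 0 75 0; 10 -2 -20 90 0.04; 10 -6 -55 90 0.08; 10 -11 -95 90 0.12; 10 -17 -135 90 0.175; 10 -23 -175 90 0.175; 10 -28 -215 90 0.175; 10 -33 -255 90 0.175; 10 -36 -280 90 0.175"

```text
time_s: 47.8
position: [0.5238, -0.3617, 0.1233]
tcp_rot: [[0.019, 1.0, -0.0], [1.0, -0.019, -0.001], [-0.001, -0.0, -1.0]]
force: [0.4, 0.6, -0.5]
opening: 0.271
grasp_force: 30.0
```

drive_tool:
  deltas: "10 0 0 0 0; 10 0 0 0 0; 10 0 0 -25 0; 10 0 0 -50 0; 10 0 0 -70 0; 10 0 0 -85 0; 10 0 0 -93 0; 10 0 0 -98 0; 10 0 0 -101 0; 10 0 0 -101 0; 40 0 0 -101 0; 40 0 0 -101 0"

```text
time_s: 49.0
position: [0.525, -0.3591, 0.0232]
tcp_rot: [[0.017, 1.0, 0.001], [1.0, -0.017, -0.001], [-0.001, 0.001, -1.0]]
force: [-0.1, -0.2, -0.3]
opening: 0.379
grasp_force: 0.0
```

drive_tool:
  deltas: "40 0 0 0 0; 40 0 0 0 0; 40 0 0 20 0; 50 0 0 50 0; 50 0 0 85 0; 50 0 0 120 0; 50 -30 30 150 0; 50 -60 60 150 0; 50 -90 90 150 0; 50 -110 120 150 0; 50 -110 150 150 0; 50 -110 150 150 0"

```text
time_s: 50.2
position: [0.4123, -0.2046, 0.1726]
tcp_rot: [[0.015, 1.0, -0.003], [1.0, -0.015, 0.003], [0.003, -0.003, -1.0]]
force: [0.2, 0.2, -0.9]
opening: 0.576
grasp_force: 0.0
```

Run:
```python
from h import *
t=imaging.capture('top'); s=imaging.capture('scene')
v=np.zeros((480,800,3),np.uint8); v[:,:]=cv2.resize(t[170:338,260:540,::-1],(800,480),interpolation=cv2.INTER_CUBIC)
v[:160,:140]=cv2.resize(s[140:220,330:400,::-1],None,fx=2,fy=2)
cv2.imwrite('pics/w9.png',v); print(bot.read_state()['position'])
```

```text
[ 0.41504377 -0.20874326  0.17297572]
```

View pics/w9.png

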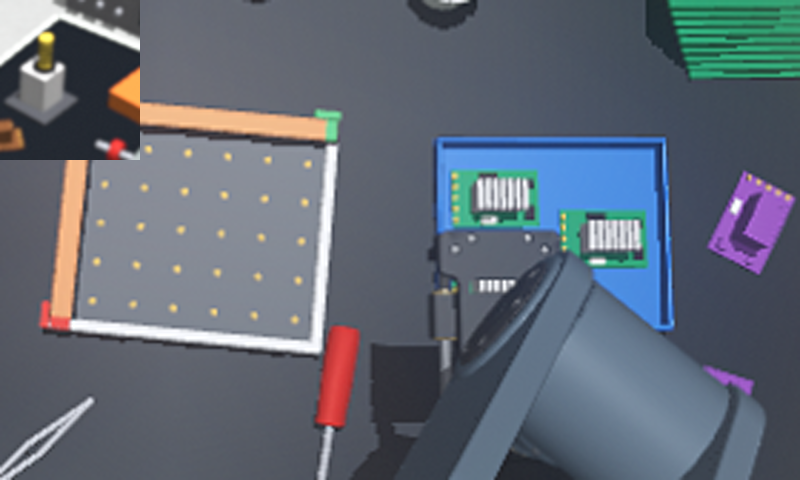

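All three boards lie flat and apart in the tray, the fixture is empty, and the probe is upright (inset at 45,80). Handing in.

```bash
python3 -c "
from rig import bot
print(bot.hand_in())"
```

```text
the job is handed in; nothing more can be done
None
```

The job is handed in after about 50 s: knob pulled, strip swept from red to green, probe back upright in its stand, knob pushed in, and all three boards flat in the blue tray; the judge's verdict was not shown.

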